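# Third hand at the bench hook: press a spoon blank against the sprung fence

### The arm

A 6-joint arm with a two-finger parallel gripper is mounted at the origin on the work surface. World frame = base frame: x ahead of the robot, y to its left, z up, the work surface at z = 0. Lengths are in m, angles in rad, forces in N, time in s.
With the tool pointing down it reaches from about 0.25 to 0.775 m from the base axis. Payload 4 kg.
Tool frame: the origin (TCP) lies between the finger pads; the fingertips stand 14 mm ahead of it and the grasp point (between the pads) lies 5 mm behind it (arm.nose_length is the distance from the TCP to the fingertips, in m); x points along the fingers, y is the direction in which the jaws open and shut, and the axes are right-handed (so a half turn about x gives the same grasp; the last joint's range is limited). The gripper opens to 85 mm and grips with 20 to 120 N. Pads are 22 mm wide; open, the fingers measure 114 mm over their backs; the gripper's body (76 mm by 85 mm) begins 54 mm behind the grasp point. The pads swing forward as they close: fully open they stand 13 mm farther back than shut.
Start: joints at [1.164, 0.087, 1.371, -0, 1.684, -0.103], TCP at [0.165, 0.525, 0.213] pointing down, gripper open.
Joint ranges: [-3.1, 3.1], [-0.76, 2.03], [0.27, 2.55], [-1.08, 4.22], [0.17, 2.65], [-2.57, 2.57]. Speed limits (rad/s): [2.79, 2.79, 3.14, 3.14, 3.14, 3.14].

### API

Orientations are given as a unit quaternion [w, x, y, z].
In Python, from rig import arm gives the robot as it stands. The module is installed in compiled form; this text tells all that it offers.
- The arm moves only by the tool step_arm, never from a script. Its argument "increments" is a list of rows, each a list of 3 entries, a list of its own where there are three numbers: the shift along the world's x, y, z in cm, then the turn, a rotation vector about the world's x, y, z in degrees, then the opening, from 0 (shut) to 1 (fully open). In form: [[[tx, ty, tz], [wx, wy, wz], grip], ...]. A call has 1 to 10 rows; each row is the pose to reach, as a shift and turn from the pose commanded when the call began; what a row does not reach only later rows make up. A row lasts 1/12 s, in which the tool goes at most 41.7 mm and 7.16 degrees, less where a joint would pass 70% of its speed; a pose out of reach is approached as far as the arm can. A call with a gripper value outside its range is refused whole. The fingers move at their own pace and stop on an object; the grip force is fixed at half the most. Time passes only in rows, so rows that repeat a pose let the fingers close. It gives the time, the measured TCP pose, the force and the opening at its end, in the units of the state.
- arm.get_state(): the state, without advancing time (a new reading comes with each control period).
- arm.grab_frame(name): name is "scene" or "side" or "wrist"; returns a dict with "image" (384x512x3 uint8, red, green, blue), "range_z" (384x512 float32, m along the optical axis (not along the pixel's ray), 0 where there is no reading), "intrinsics" (3x3 intrinsics, pixels), "eye" and "rotation" of the camera in the world. Camera axes: x right, y down, z forward; pixel columns grow to the right and rows downward; lengths in m; the calibration is good to about 2 mm. A picture is of the moment at which its call begins.
- arm.hand_in(): hands the job in, once; it reports no verdict.
The state is a dict: "time_s": time; "q": joint angles; "dq": joint speeds; "joint_efforts": joint torques, N m; "ee_pos": TCP position; "ee_rot": TCP orientation; "contact_force": force on the tool from outside, world axes, zero at the start; "torque": the same for the moment, N m; "gripper_width": opening from 0.0 (shut) to 1.0 (fully open).
Only numpy, scipy, OpenCV 4.12 (cv2) and the standard library are available. Lean on these libraries where they do the work, as an engineer would, in place of code of your own. Each camera call takes 0.05 s, during which the arm holds its last target.

### The job

Pick up the dark walnut spoon blank, lay it flat on the bench hook along the black centre line with its broad square-sawn end towards the sprung fence, and push it squarely against the fence until the fence's red pointers stand in the green zone; never push on as far as the red marks. Keep up that steady push as a third hand for the carver who will clamp it: wait there at least two seconds and finish while still holding the blank, pressed, without letting go. Leave the pale maple blank, flask, sanding block and coping saw where they are.

Things in the scene. Friction and masses are not known exactly. Their poses are not given: they have to be found in the camera images.
- walnut: Dark brown walnut spoon blank, 170 mm long (x), about 100 g, lying flat. Origin: mid-length, on the underside; z up, x towards the broad end. Broad end: 54 mm wide, 26 mm thick, x = 21 to 85 mm, sawn face at x = 85. Handle: 24 mm wide and thick, x = -85 (rounded) to 24 mm; grip it across from above. Starts on the table left or right of the bench hook.
- walnut_end (a point): Centre of the walnut blank's flat sawn broad end face (x = +85 mm of the blank), 13 mm above its underside.
- maple: Pale maple spoon blank, 170 mm long (x), about 100 g, lying flat. Origin: mid-length, on the underside; z up, x towards the broad end. Broad end: 54 mm wide, 26 mm thick, x = 21 to 85 mm, sawn face at x = 85. Handle: 24 mm wide and thick, x = -85 (rounded) to 24 mm; grip it across from above. On the other side from the walnut. Not to be moved.
- bench_hook: Fixed pale wooden board, 22 mm thick, on the table; place and yaw vary. Origin at table height, z up; board spans x = -130 to 160, y = -80 to 80 mm, top at z = 22. A black line along y = 0 is the centre line. The sprung fence stands across it towards +x, springs and a fixed block (x = 142 to 160, top z = 62 mm) behind it. Push towards the board's +x to load it.
- fence: The sprung wooden fence with its black rubber front facing the board's -x. Origin in the plane of that front, mid-width, at table height: x = 85 mm + travel, y = 0, z = 0 in the board's frame. The fence is 118 mm wide, 20 mm thick, from 1 mm above the board to z = 59 mm, with a thin red pointer at either end over white scales.
- green_zone (a point): Middle of the green zone (10 mm along x, 18 mm along y) of the scale at the board's +y edge, at x = 106, y = 70, z = 22 mm of the board; the other scale mirrors it. Pointers (2 mm thick, 10 mm behind the fence's front) are in the green at a travel of 6 to 16 mm; the red mark begins at 20 mm.
- fence_travel (a joint): Travel of the fence along the board's +x, in m: 0 at rest, 0.024 at the end stop. The spring pushes back with 2.1 N at 0 plus 0.7 N per mm; the middle of the green zone, 0.011, is about 10 N.
- flask: Upright dark red drinking flask, 68 mm across, 205 mm tall, 0.4 kg; origin centre of its underside. Not to be moved.
- sanding_block: Cork sanding block, 100 by 60 by 36 mm; origin centre of its underside. Not to be moved.
- coping_saw: Coping saw lying flat beyond the bench hook: steel U frame 110 mm (x) by 170 mm (y), with a 100 mm wooden handle towards +y on its far side, 22 mm high; origin at the middle of the frame, at table height. Not to be moved.
Not all that is in view belongs to the job. Leave any blue or yellow look-alike of the walnut alone.

How it is judged:
On the way, in this order (a step that is already met when the one before it is completed fails the run):
1. the walnut blank is lifted clear of the table (height (world z) of walnut above 0.03 m), for 0.1 s.
2. the walnut blank is pressed against the fence, flat on the board, on the line and square, pointers in the green, for two seconds (contact force between walnut and fence between 5.5 and 14.5 N and value of joint fence_travel between 0.0055 and 0.0165 m and velocity of joint fence_travel between -0.02 and 0.02 m/s and x of walnut_end in the frame of bench_hook between 0.085 and 0.107 m and y of walnut_end in the frame of bench_hook between -0.012 and 0.012 m and z of walnut in the frame of bench_hook between 0.018 and 0.027 m and angle between walnut's own z axis and vertical below 0.1 rad and angle between the x axis of walnut and the x axis of bench_hook, either way round below 0.12 rad and contact force between the fingers and walnut above 2 N), for 2 s.
At the end, for the whole second after the job is handed in: Fingers hold the walnut blank (>2 N) flat on the board (underside -4/+5 mm from its top, tilt <0.10 rad), broad end at the fence within 12 mm of the centre line, within 0.12 rad of the board's x axis; it presses the fence with 5.5 to 14.5 N, fence still at 5.5 to 16.5 mm travel (all of step 2); the arm keeps its last pose, push and grip.
It fails at once if the fence is driven to the red mark (travel over 21 mm) (value of joint fence_travel above 0.021 m).
It fails at once if the maple blank is moved more than 30 mm (distance of maple from where it was at the start of the episode above 0.03 m).
It fails at once if the flask is moved more than 30 mm or tipped (distance of flask from where it was at the start of the episode above 0.03 m or angle between flask's own z axis and vertical above 0.4 rad).
It fails at once if the sanding block is moved more than 30 mm (distance of sanding_block from where it was at the start of the episode above 0.03 m).
It fails at once if the coping saw is moved more than 30 mm (distance of coping_saw from where it was at the start of the episode above 0.03 m).
It also fails if it takes over 48 s, if anything falls off the work surface, if the arm or the gripper's body presses on something with over 40 N, if the wrist force passes 120 N, or if a joint passes its speed limit or range.

## Working session

There is one attempt and no reset: what is moved stays moved. The work goes in short steps, Python scripts to look and compute and a tool call to move; the robot and the scene stay as the last step left them, time stands still between calls to the robot, and variables do not carry over. Pictures are saved under pics/ and viewed, and the job is handed in when it is done.

Besides the shell and the picture viewer there is one more tool, called after "Call:" as name(argument=value, ...) on one line, values as JSON. step_arm: Moves the arm, as the interface text tells. Its arguments: {"type":"object","properties":{"increments":{"type":"array"}},"required":["increments"]}

```bash
mkdir -p pics; cat > h.py <<'E'
import numpy as np, cv2
from rig import arm
def grab(n,fn=None):
    f=arm.grab_frame(n)
    if fn: cv2.imwrite('pics/'+fn,cv2.cvtColor(f['image'],cv2.COLOR_RGB2BGR))
    return f
def cloud(f):
    z=f['range_z'];K=np.array(f['intrinsics']);h,w=z.shape
    u,v=np.meshgrid(np.arange(w),np.arange(h))
    P=np.stack([(u-K[0,2])/K[0,0]*z,(v-K[1,2])/K[1,1]*z,z],-1)
    return P@np.array(f['rotation']).T+np.array(f['eye'])
def ray(f,u,v,zp):
    K=np.array(f['intrinsics']);d=np.array(f['rotation'])@np.array([(u-K[0,2])/K[0,0],(v-K[1,2])/K[1,1],1])
    e=np.array(f['eye']);return e+d*(zp-e[2])/d[2]
E
python3 - <<'E'
from h import *
s=arm.get_state();print(s)
for n in ['scene','side','wrist']:
    f=grab(n,n+'0.png');print(n,f['eye'],np.round(f['rotation'],3).tolist(),f['intrinsics'])
    np.savez('/tmp/'+n+'0.npz',**{k:np.array(v) for k,v in f.items()})
E
```

```text
{'time_s': 0.0, 'q': array([ 1.16390628e+00,  8.79333938e-02,  1.37228700e+00, -1.88585159e-05,
        1.68360013e+00, -1.03086280e-01]), 'dq': array([-7.53203920e-04, -1.39381741e-03,  3.74292379e-04,  2.59530414e-05,
        1.13310789e-03, -1.00236685e-03]), 'joint_efforts': array([ 5.88216699e-04, -3.51854610e+01, -3.13281620e+01,  2.25795753e-05,
        1.06256225e-02, -1.65078114e-05]), 'ee_pos': array([0.16431758, 0.52430293, 0.21163438]), 'ee_rot': array([ 0.69877169,  0.10623505,  0.69915622, -0.1077628 ]), 'contact_force': array([-0.08894787, -0.00089744,  0.67097507]), 'torque': array([-0.03100299,  0.01078739,  0.03298342]), 'gripper_width': 1.0039294758660549}
scene [ 1.01098249 -0.59650881  0.89950866] [-0.333, 0.896, 0.275, -0.105] [[353.93119549   0.         251.92081294]
 [  0.         353.93119549 183.96325916]
 [  0.           0.           1.        ]]
side [-0.25137324 -0.98091424  0.92124912] [-0.442, 0.829, -0.299, 0.168] [[431.69215888   0.         262.80771676]
 [  0.         431.69215888 185.84477717]
 [  0.           0.           1.        ]]
wrist [0.08830846 0.5486872  0.37149158] [0.129, 0.795, 0.585, 0.093] [[305.28235349   0.         256.92249733]
 [  0.         305.28235349 190.43433988]
 [  0.           0.           1.        ]]
```

View pics/scene0.png

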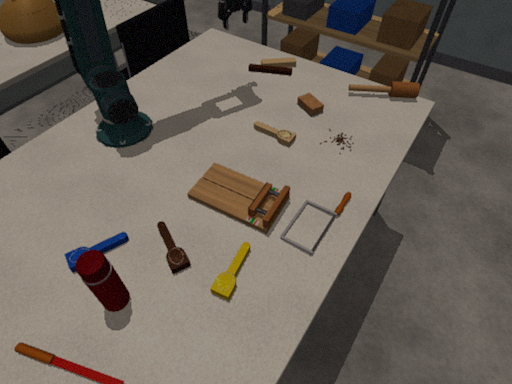

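View pics/side0.png

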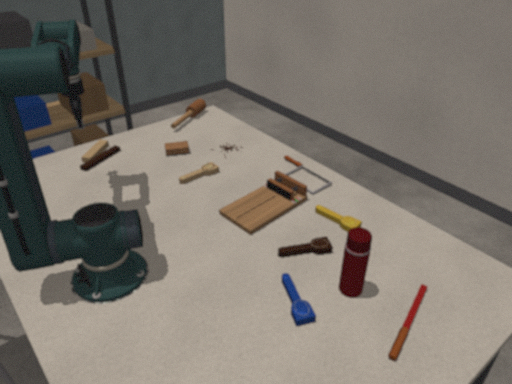

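View pics/wrist0.png

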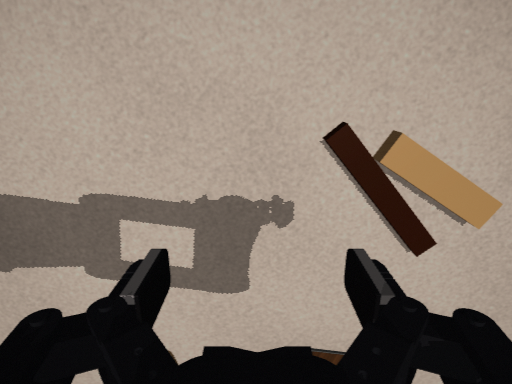

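The scene view shows the walnut at about (172,248), its broad end near (178,264), and the board at about (240,195) with the fence near (268,203). The side view has the walnut at (282–330,248), with the flask close by at (355,262). Next I'll measure these.

```bash
cat >> h.py <<'E'
from scipy.spatial.transform import Rotation as R
class _: pass
def fix(f):
    f=dict(f);q=np.array(f['rotation'])
    if q.size==4: f['rotation']=R.from_quat(q[[1,2,3,0]]).as_matrix()
    return f
E
python3 - <<'E'
from h import *
for n in ['scene','side']:
    f=fix(np.load(f'/tmp/{n}0.npz'));P=cloud(f);im=f['image'].astype(int)
    print(n,'table z',np.median(P[...,2][200:300,100:200]))
    box={'scene':(145,210,200,285),'side':(270,230,340,265)}[n]
    x0,y0,x1,y1=box
    m=np.zeros(im.shape[:2],bool);m[y0:y1,x0:x1]=True
    w=m&(P[...,2]>0.012)&(P[...,2]<.05)&(f['range_z']>0)
    q=P[w];print('walnut',w.sum(),q[:,2].max(), np.percentile(q[:,2],[50,90]))
    (c,sz,a)=cv2.minAreaRect((q[:,:2]*1000).astype(np.float32));print(c,sz,a,cv2.boxPoints((c,sz,a)).round(1).tolist())
    box={'scene':(180,155,300,235),'side':(210,165,312,240)}[n]
    x0,y0,x1,y1=box
    m=np.zeros(im.shape[:2],bool);m[y0:y1,x0:x1]=True
    w=m&(P[...,2]>0.014)&(P[...,2]<.028)
    q=P[w];r=cv2.minAreaRect((q[:,:2]*1000).astype(np.float32));print('board',w.sum(),r,cv2.boxPoints(r).round(1).tolist())
    w=m&(P[...,2]>0.054)&(P[...,2]<.07);q=P[w];r=cv2.minAreaRect((q[:,:2]*1000).astype(np.float32));print('fence',w.sum(),r,cv2.boxPoints(r).round(1).tolist())
    b=f['image'][...,::-1]
    c={'scene':(140,150,310,320),'side':(205,160,385,310)}[n]
    cv2.imwrite(f'pics/{n}crop.png',cv2.resize(b[c[1]:c[3],c[0]:c[2]],None,fx=3.5,fy=3.5,interpolation=cv2.INTER_CUBIC))
E
```

```text
scene table z 0.002578794605680723
walnut 667 0.03170634327067423 [0.02692502 0.02929292]
(509.5973815917969, -290.27325439453125) (53.346946716308594, 168.9676513671875) 64.4566421508789 [[421.8999938964844, -277.8999938964844], [574.2999877929688, -350.79998779296875], [597.2999877929688, -302.6000061035156], [444.8999938964844, -229.8000030517578]]
board 2852 ((587.5955200195312, -28.23253631591797), (338.25054931640625, 162.60467529296875), 4.868468761444092) [[412.20001220703125, 38.400001525878906], [426.0, -123.5999984741211], [763.0, -94.9000015258789], [749.2000122070312, 67.0999984741211]]
fence 511 ((671.5825805664062, -20.76689910888672), (76.37136840820312, 150.7241973876953), 4.594020843505859) [[627.5, 51.29999923706055], [639.5999755859375, -98.9000015258789], [715.7000122070312, -92.80000305175781], [703.5999755859375, 57.400001525878906]]
side table z 0.002381606726510943
walnut 554 0.03197937709625276 [0.02512205 0.02831145]
(510.53436279296875, -293.85662841796875) (58.30788803100586, 169.96218872070312) 64.37052917480469 [[421.29998779296875, -283.3999938964844], [574.5, -356.8999938964844], [599.7999877929688, -304.29998779296875], [446.5, -230.8000030517578]]
board 2007 ((600.5720825195312, 10.1759033203125), (417.78778076171875, 401.85137939453125), 53.88993835449219) [[315.1000061035156, -40.20000076293945], [639.7999877929688, -277.0], [886.0, 60.5], [561.4000244140625, 297.3999938964844]]
fence 300 ((674.24365234375, -23.21478271484375), (79.49266052246094, 149.3323974609375), 4.389825344085693) [[628.9000244140625, 48.20000076293945], [640.2999877929688, -100.69999694824219], [719.5999755859375, -94.5999984741211], [708.2000122070312, 54.29999923706055]]
```

View pics/scenecrop.png

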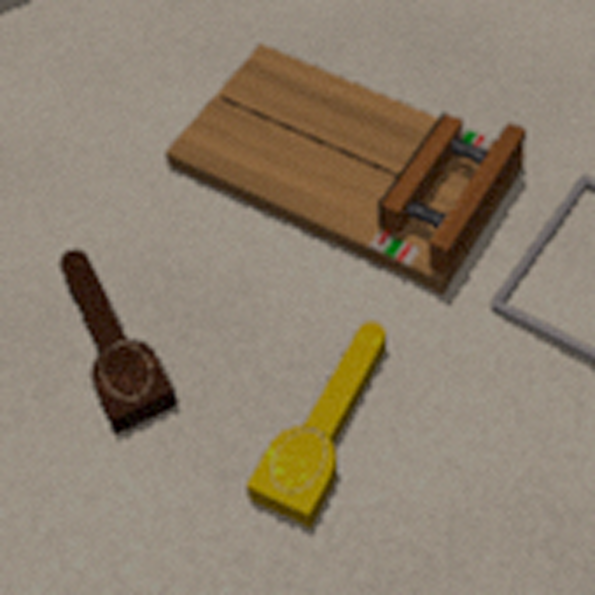

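View pics/sidecrop.png

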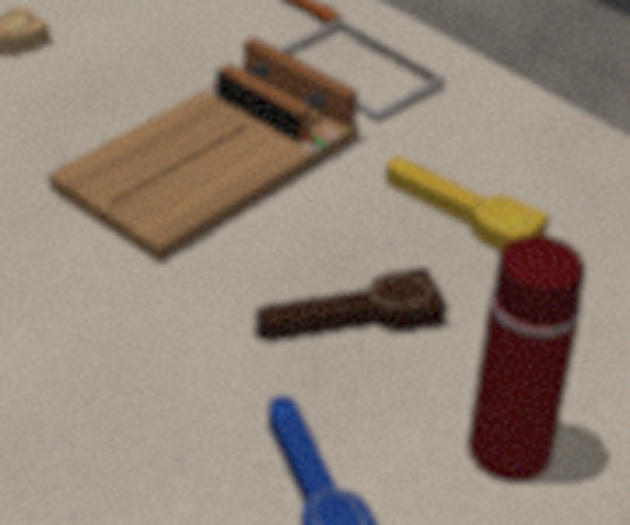

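```bash
python3 - <<'E'
from h import *
for n in ['scene','side']:
    f=fix(np.load(f'/tmp/{n}0.npz'));P=cloud(f);im=f['image'].astype(int)
    sat=im[...,0]-im[...,2]
    m=(P[...,2]>0.017)&(P[...,2]<.03)&(P[...,0]>.38)&(P[...,0]<.75)&(abs(P[...,1]+.03)<.12)&(sat>25)
    num,lab,st,ce=cv2.connectedComponentsWithStats(m.astype(np.uint8));k=1+np.argmax(st[1:,4]);m=lab==k
    q=P[m];r=cv2.minAreaRect((q[q[:,0]<.62][:,:2]*1000).astype(np.float32));print(n,m.sum(),r,cv2.boxPoints(r).round(1).tolist(),np.median(q[:,2]))
    # centre line: dark pixels inside board
    g=im.sum(2); a=np.deg2rad(4.7);
    X=(P[...,0]-.545)*np.cos(a)+(P[...,1]+.034)*np.sin(a);Y=-(P[...,0]-.545)*np.sin(a)+(P[...,1]+.034)*np.cos(a)
    z=(P[...,2]>0.015)&(P[...,2]<.03)&(abs(Y)<.03)&(X>-.11)&(X<.06)
    bg=cv2.medianBlur(f['image'],9).astype(int).sum(2)
    l=z&(g<bg-40)
    vs,us=np.nonzero(l);pts=np.array([ray(f,u,v,.0245)[:2] for u,v in zip(us,vs)])*1000
    vx,vy,x0,y0=cv2.fitLine(pts.astype(np.float32),cv2.DIST_HUBER,0,1,.01).ravel()
    print('line',len(pts),np.degrees(np.arctan2(vy,vx)),x0,y0)
    # table z local
    for (cx,cy) in [(.45,-.2),(.65,-.2),(.45,.1)]:
        t=(abs(P[...,0]-cx)<.02)&(abs(P[...,1]-cy)<.02);print('tz',np.median(P[t][:,2]))
    # fence front top
    t=(P[...,2]>.05)&(P[...,2]<.075)&(X<.135)&(X>.05)&(abs(Y)<.07);print('fence X',np.percentile(X[t],[2,50,98]),np.percentile(Y[t],[1,99]))
    # other things
    for nm,mm in [('yellow',(im[...,0]>120)&(im[...,2]<70)&(im[...,1]>100)),('blue',(im[...,2]>im[...,0]+50)),('red',(im[...,0]>40)&(im[...,1]<25)&(P[...,2]>.1)&(P[...,2]<.25))]:
        mm=mm&(P[...,0]<.95)&(P[...,0]>.2)&(abs(P[...,1])<.6)&(P[...,2]<.3)&(P[...,2]>.01)
        q=P[mm];print(nm,len(q),np.percentile(q,[2,98],axis=0).round(3).tolist() if len(q) else '')
E
```

```text
scene 2649 ((519.5547485351562, -34.033348083496094), (200.34747314453125, 162.4822235107422), 4.953580856323242) [[412.70001220703125, 38.29999923706055], [426.79998779296875, -123.5999984741211], [626.4000244140625, -106.30000305175781], [612.2999877929688, 55.599998474121094]] 0.024301756151894227
line 79 4.6244626 523.94446 -33.198925
tz 0.002395755992801618
tz 0.001871617768211875
tz 0.002576950824188351
fence X [0.08978942 0.10332281 0.13045275] [-0.05584199  0.06043498]
yellow 762 [[0.483, -0.327, 0.022], [0.74, 0.038, 0.031]]
blue 449 [[0.301, -0.495, 0.02], [0.387, -0.343, 0.031]]
red 785 [[0.477, -0.517, 0.106], [0.533, -0.459, 0.209]]
side 1880 ((522.7236328125, -35.312705993652344), (203.8474884033203, 165.45603942871094), 5.16556453704834) [[413.79998779296875, 37.900001525878906], [428.70001220703125, -126.9000015258789], [631.7000122070312, -108.5], [616.7999877929688, 56.29999923706055]] 0.0231100639150279
line 31 4.9959 520.6996 -37.825073
tz 0.0008026349831888324
tz 0.00156473755313713
tz 0.0016254764542503186
fence X [0.09014329 0.09827364 0.13062015] [-0.05928234  0.05874057]
yellow 266 [[0.549, -0.33, 0.021], [0.736, -0.07, 0.031]]
blue 583 [[0.299, -0.5, 0.017], [0.38, -0.352, 0.029]]
red 720 [[0.468, -0.521, 0.102], [0.516, -0.472, 0.207]]
```

```bash
python3 - <<'E'
from h import *
s=arm.get_state();q=s['ee_rot'];r=R.from_quat(q[[1,2,3,0]]);M=r.as_matrix();print(M.round(3))
print('jaw yaw',np.degrees(np.arctan2(M[1,1],M[0,1])))
f=fix(np.load('/tmp/wrist0.npz'));print(np.array(f['rotation']).round(3));print(M.T@(f['eye']-s['ee_pos']))
E
```

```text
[[-0.001  0.299  0.954]
 [-0.002  0.954 -0.299]
 [-1.    -0.002 -0.   ]]
jaw yaw 72.59213149165431
[[ 0.298  0.907  0.299]
 [ 0.955 -0.282 -0.097]
 [-0.003  0.314 -0.949]]
[-1.59612254e-01  1.28857006e-04 -7.98560481e-02]
```

Call:
step_arm(increments=[[[33, -81, 2], [0, 0, -8], 1], [[33, -81, 2], [0, 0, -8], 1], [[33, -81, 2], [0, 0, -8], 1], [[33, -81, 2], [0, 0, -8], 1], [[33, -81, 2], [0, 0, -8], 1], [[33, -81, 2], [0, 0, -8], 1], [[33, -81, 2], [0, 0, -8], 1], [[33, -81, 2], [0, 0, -8], 1], [[33, -81, 2], [0, 0, -8], 1], [[33, -81, 2], [0, 0, -8], 1]])

```text
time_s: 0.98
ee_pos: [0.3216, 0.1372, 0.2223]
ee_rot: [0.69, 0.155, 0.69, -0.155]
contact_force: [0.8, 1.2, -0.5]
gripper_width: 0.997
```

Call:
step_arm(increments=[[[17.4, -42.5, 0], [0, 0, 0], 1], [[17.4, -42.5, 0], [0, 0, 0], 1], [[17.4, -42.5, 0], [0, 0, 0], 1], [[17.4, -42.5, 0], [0, 0, 0], 1], [[17.4, -42.5, 0], [0, 0, 0], 1], [[17.4, -42.5, 0], [0, 0, 0], 1], [[17.4, -42.5, 0], [0, 0, 0], 1], [[17.4, -42.5, 0], [0, 0, 0], 1], [[17.4, -42.5, 0], [0, 0, 0], 1], [[17.4, -42.5, 0], [0, 0, 0], 1]])

```text
time_s: 1.82
ee_pos: [0.4797, -0.2486, 0.2218]
ee_rot: [0.69, 0.156, 0.69, -0.156]
contact_force: [1.0, -0.5, -0.2]
gripper_width: 0.996
```

Call:
step_arm(increments=[[[0, 0, 0], [0, 0, 0], 1], [[0, 0, 0], [0, 0, 0], 1], [[0, 0, 0], [0, 0, 0], 1]])

```text
time_s: 2.07
ee_pos: [0.4792, -0.2461, 0.2217]
ee_rot: [0.689, 0.156, 0.69, -0.155]
contact_force: [0.7, 0.1, -0.2]
gripper_width: 1.003
```

```bash
python3 - <<'E'
from h import *
s=arm.get_state();q=s['ee_rot'];M=R.from_quat(q[[1,2,3,0]]).as_matrix();print(s['ee_pos'],s['q'].round(3),s['contact_force'],'jaw',np.degrees(np.arctan2(M[1,1],M[0,1])))
f=grab('wrist','w1.png');f=fix(f);P=cloud(f);im=f['image'].astype(int)
np.savez('/tmp/w1.npz',**{k:np.array(v) for k,v in f.items()})
t=(abs(P[...,0]-.5)<.25)&(P[...,2]<.012)&(P[...,2]>-.01);print('tz',np.median(P[t][:,2]))
m=(P[...,2]>.014)&(P[...,2]<.04)&(im.max(2)<110)&(f['range_z']>.2)
num,lab,st,ce=cv2.connectedComponentsWithStats(m.astype(np.uint8));
for k in range(1,num):
    if st[k,4]>800:
        q=P[lab==k];r=cv2.minAreaRect((q[:,:2]*1000).astype(np.float32));print(st[k],r,cv2.boxPoints(r).round(1).tolist(),np.median(q[:,2]))
E
```

```text
[ 0.47921993 -0.24609932  0.22172666] [-5.800e-01  6.200e-02  1.380e+00  1.000e-03  1.701e+00 -1.707e+00] [ 0.74432114  0.08097727 -0.17315795] jaw 64.57763051868298
tz -0.0012530323689788625
[ 216  128   41  130 3311] ((509.79949951171875, -291.2039794921875), (53.08766174316406, 169.2239990234375), 64.59617614746094) [[422.0, -278.8999938964844], [574.7999877929688, -351.5], [597.5999755859375, -303.5], [444.79998779296875, -230.89999389648438]] 0.023665610480732624
[417 177  95  59 961] ((639.069091796875, -37.054443359375), (26.06844139099121, 124.67711639404297), 17.774362564086914) [[607.5999755859375, 18.299999237060547], [645.7000122070312, -100.4000015258789], [670.5, -92.4000015258789], [632.5, 26.299999237060547]] 0.029893136739711446
```

View pics/w1.png

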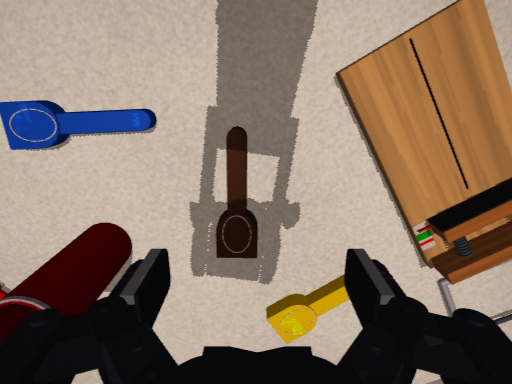

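The wrist view shows the walnut blank from (237,128) to (237,258), centred between the fingers and aligned with the jaws. The three cameras agree on its pose to within about 3 mm.

Call:
step_arm(increments=[[[1.7, -3.9, 0], [0, 0, 0], 1], [[1.7, -3.9, -4], [0, 0, 0], 1], [[1.7, -3.9, -8], [0, 0, 0], 1], [[1.7, -3.9, -12], [0, 0, 0], 1], [[1.7, -3.9, -15], [0, 0, 0], 1], [[1.7, -3.9, -17], [0, 0, 0], 1], [[1.7, -3.9, -18], [0, 0, 0], 1], [[1.7, -3.9, -18], [0, 0, 0], 1]])

```text
time_s: 2.78
ee_pos: [0.495, -0.283, 0.0403]
ee_rot: [0.688, 0.156, 0.691, -0.154]
contact_force: [-0.6, 0.1, -0.4]
gripper_width: 0.999
```

```bash
python3 - <<'E'
from h import *
s=arm.get_state();print(s['ee_pos'],s['contact_force'])
grab('wrist','w2.png');grab('side','s2.png')
E
```

```text
[ 0.49504978 -0.28304705  0.0402921 ] [-0.57577181  0.05700774 -0.41902542]
```

View pics/w2.png

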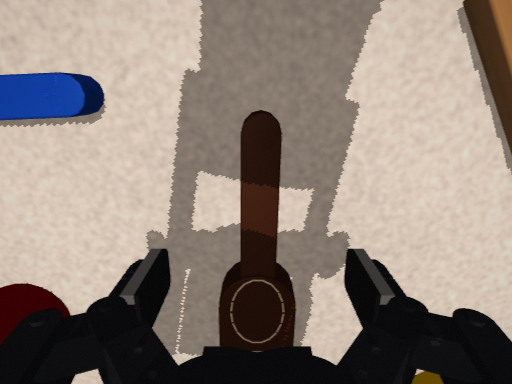

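The blank at (258,110–345) is centred between the open fingers at (160) and (357). I'll descend and close.

Call:
step_arm(increments=[[[0.1, -0.1, -1.2], [0, 0, 0], 1], [[0.1, -0.1, -2.2], [0, 0, 0], 1], [[0.1, -0.1, -2.2], [0, 0, 0], 1], [[0.1, -0.1, -2.2], [0, 0, 0], 0.5], [[0.1, -0.1, -2.2], [0, 0, 0], 0], [[0.1, -0.1, -2.2], [0, 0, 0], 0], [[0.1, -0.1, -2.2], [0, 0, 0], 0], [[0.1, -0.1, -2.2], [0, 0, 0], 0], [[0.1, -0.1, -2.2], [0, 0, 0], 0], [[0.1, -0.1, -2.2], [0, 0, 0], 0]])

```text
time_s: 3.72
ee_pos: [0.4976, -0.2866, 0.0205]
ee_rot: [0.69, 0.155, 0.69, -0.156]
contact_force: [0.2, -0.4, -0.2]
gripper_width: 0.007
```

Call:
step_arm(increments=[[[0, 0, 0], [0, 0, 0], 0], [[0, 0, 0], [0, 0, 0], 0], [[0, 0, 0], [0, 0, 0], 0], [[0, 0, 0], [0, 0, 0], 0]])

```text
time_s: 4.05
ee_pos: [0.4976, -0.2865, 0.0203]
ee_rot: [0.69, 0.156, 0.69, -0.155]
contact_force: [-0.2, -0.8, 0.6]
gripper_width: 0.002
```

```bash
python3 - <<'E'
from h import *
s=arm.get_state();print(s['ee_pos'],s['contact_force'],s['torque'])
grab('wrist','w3.png');f=grab('side','s3.png')
b=f['image'][180:300,230:390,::-1];cv2.imwrite('pics/s3c.png',cv2.resize(b,None,fx=4,fy=4,interpolation=cv2.INTER_CUBIC))
E
```

```text
[ 0.49756512 -0.2865119   0.02034267] [-0.17854747 -0.75372427  0.57473905] [-0.01928209  0.05015641 -0.04529123]
```

View pics/w3.png

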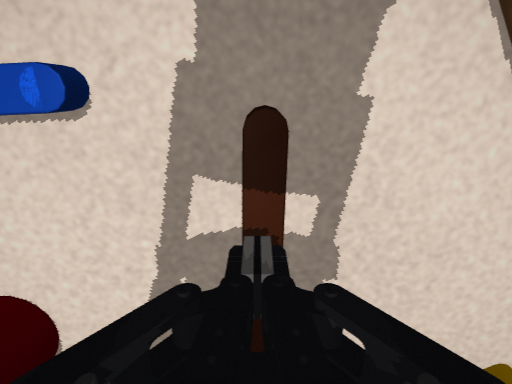

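View pics/s3c.png

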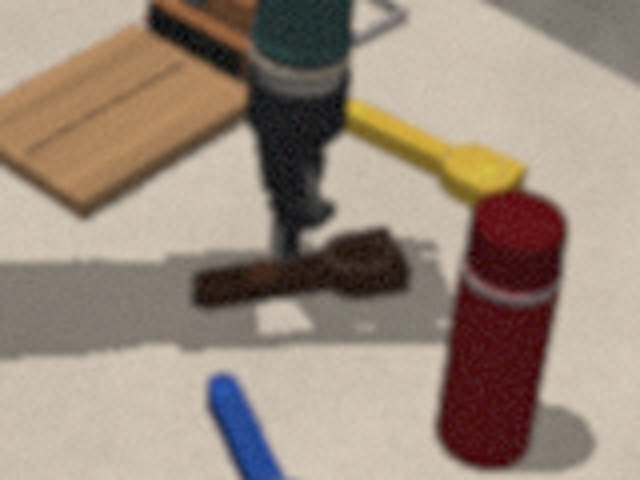

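```bash
python3 - <<'E'
from h import *
print(arm.nose_length)
f=fix(grab('wrist'));P=cloud(f)
for (u,v) in [(247,245),(268,245),(247,265),(266,200),(265,150),(265,120),(258,340),(120,300)]:
    print(u,v,P[v,u].round(4))
f=fix(grab('side'));P=cloud(f)
for v in range(236,252,2):
    print(v,[ (P[v,u]*1000).round().astype(int).tolist() for u in (298,302,306)])
E
```

```text
0.014
247 245 [ 0.4862 -0.2861  0.052 ]
268 245 [ 0.4904 -0.2772  0.052 ]
247 265 [ 0.4868 -0.2858  0.0686]
266 200 [ 0.4799 -0.2725  0.0221]
265 150 [ 0.4543 -0.2612  0.0229]
265 120 [ 0.4403 -0.2548  0.0238]
258 340 [ 0.5628 -0.3165  0.0253]
120 300 [ 0.5124 -0.4013 -0.0016]
236 [[490, -284, 70], [474, -315, 99], [481, -324, 101]]
238 [[487, -287, 66], [494, -297, 68], [565, -250, -1]]
240 [[486, -289, 59], [494, -298, 62], [558, -257, -1]]
242 [[487, -289, 51], [497, -296, 50], [549, -266, 2]]
244 [[486, -291, 45], [499, -295, 40], [520, -292, 27]]
246 [[496, -282, 25], [504, -291, 27], [512, -301, 29]]
248 [[493, -285, 21], [500, -295, 23], [510, -303, 24]]
250 [[486, -292, 21], [497, -299, 20], [511, -303, 14]]
```

```bash
python3 - <<'E'
from h import *
f=fix(grab('wrist'));P=cloud(f)
for v in range(226,262,3): print(v,[(P[v,u]*1000).round(1).tolist() for u in (247,268)])
f=fix(grab('side'));
# ray closest point to vertical axis at TCP
for (u,v) in [(300,243),(300,245),(302,244)]:
    K=f['intrinsics'];d=f['rotation']@np.array([(u-K[0,2])/K[0,0],(v-K[1,2])/K[1,1],1]);e=f['eye']
    c=np.array([.4976,-.2865]);t=((c-e[:2])@d[:2])/(d[:2]@d[:2]);print(u,v,(e+t*d).round(4))
E
```

```text
226 [[489.5, -288.8, 22.2], [494.5, -278.0, 22.3]]
229 [[491.3, -289.6, 21.9], [495.9, -278.6, 23.0]]
232 [[492.7, -290.3, 22.6], [497.9, -279.5, 22.4]]
235 [[494.5, -291.2, 22.4], [499.6, -280.3, 22.4]]
238 [[486.3, -286.4, 44.6], [490.5, -277.0, 44.9]]
241 [[486.4, -286.4, 47.5], [491.1, -277.3, 46.7]]
244 [[486.8, -286.5, 49.8], [490.9, -277.3, 50.1]]
247 [[486.5, -286.2, 53.4], [491.1, -277.5, 52.6]]
250 [[486.6, -286.2, 56.0], [491.2, -277.6, 55.2]]
253 [[486.3, -285.9, 59.4], [490.6, -277.5, 58.9]]
256 [[486.6, -286.0, 61.4], [491.1, -277.8, 60.6]]
259 [[486.2, -285.7, 64.7], [490.5, -277.7, 64.0]]
300 243 [ 0.498  -0.287   0.0396]
300 245 [ 0.4984 -0.2873  0.0315]
302 244 [ 0.5023 -0.2917  0.0363]
```

The fingers shut above the blank. Both cameras put the real fingertips at about z = 0.04, where the state's TCP and nose length would put them at 0.006. The sideways position agrees with the state. I'll trust the cameras for height, open the gripper and go down in stages.

Call:
step_arm(increments=[[[0, 0, 0], [0, 0, 0], 1], [[0, 0, 0], [0, 0, 0], 1], [[0, 0, 0], [0, 0, 0], 1], [[0, 0, 0], [0, 0, 0], 1], [[0, 0, 0], [0, 0, 0], 1], [[0, 0, 0], [0, 0, 0], 1], [[0, 0, -1], [0, 0, 0], 1], [[0, 0, -2], [0, 0, 0], 1], [[0, 0, -2.5], [0, 0, 0], 1], [[0, 0, -2.5], [0, 0, 0], 1]])

```text
time_s: 5.18
ee_pos: [0.4959, -0.2853, -0.0075]
ee_rot: [0.688, 0.156, 0.691, -0.155]
contact_force: [0.9, 0.6, 0.4]
gripper_width: 0.997
```

```bash
python3 - <<'E'
from h import *
s=arm.get_state();print(s['ee_pos'],s['contact_force'],s['gripper_width'])
f=fix(grab('wrist','w4.png'));P=cloud(f)
for v in range(226,290,5): print(v,[(P[v,u]*1000).round(1).tolist() for u in (150,160,357,367)])
f=grab('side','s4.png')
b=f['image'][180:300,230:390,::-1];cv2.imwrite('pics/s4c.png',cv2.resize(b,None,fx=4,fy=4,interpolation=cv2.INTER_CUBIC))
E
```

```text
[ 0.49586125 -0.28532806 -0.00748336] [0.85928776 0.64778932 0.35294989] 0.9965204027931702
226 [[463.5, -335.5, -2.4], [465.6, -330.1, -1.6], [512.5, -231.7, -2.1], [513.8, -227.0, -0.3]]
231 [[465.8, -336.6, -1.4], [468.2, -331.6, -1.5], [515.0, -232.8, -1.5], [516.9, -227.9, -0.7]]
236 [[468.5, -338.3, -1.5], [471.0, -333.4, -1.8], [518.4, -233.7, -2.3], [520.5, -228.7, -1.8]]
241 [[471.1, -339.8, -1.3], [473.4, -334.6, -1.1], [520.7, -234.9, -1.3], [522.5, -229.9, -0.4]]
246 [[473.8, -341.4, -1.3], [475.9, -335.9, -0.6], [523.4, -236.0, -0.9], [526.1, -230.8, -1.3]]
251 [[466.6, -325.6, 28.1], [467.9, -320.4, 29.8], [507.3, -239.7, 27.9], [528.4, -232.0, -0.2]]
256 [[466.5, -323.1, 34.4], [469.1, -320.2, 32.5], [506.6, -241.0, 32.6], [507.8, -237.1, 33.6]]
261 [[467.4, -322.3, 37.8], [470.6, -320.5, 34.2], [506.2, -242.1, 36.4], [507.9, -238.3, 36.7]]
266 [[468.3, -321.7, 40.8], [471.9, -320.6, 36.3], [507.3, -243.1, 38.2], [506.2, -239.6, 42.2]]
271 [[468.7, -320.3, 44.9], [474.4, -322.4, 35.5], [507.9, -244.1, 40.5], [506.8, -240.6, 44.3]]
276 [[470.0, -320.6, 46.5], [475.9, -322.6, 37.2], [510.9, -244.8, 39.6], [505.6, -241.8, 48.8]]
281 [[471.8, -321.4, 47.1], [478.6, -324.7, 36.0], [511.8, -245.8, 41.6], [506.2, -242.7, 50.7]]
286 [[473.5, -322.2, 47.7], [480.0, -324.9, 37.8], [514.0, -246.6, 41.7], [507.7, -243.5, 51.5]]
```

View pics/s4c.png

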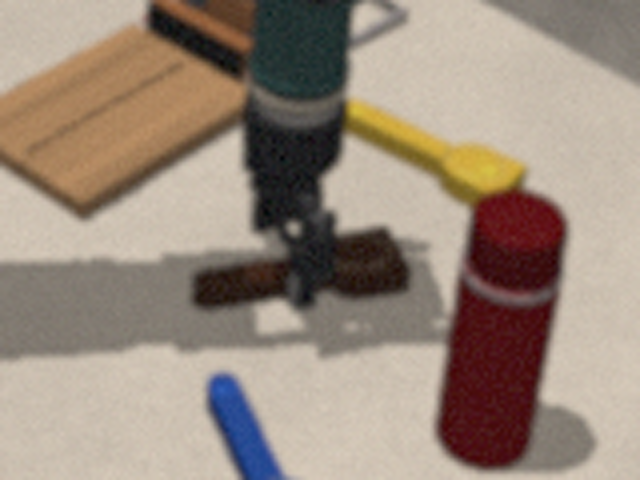

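View pics/w4.png

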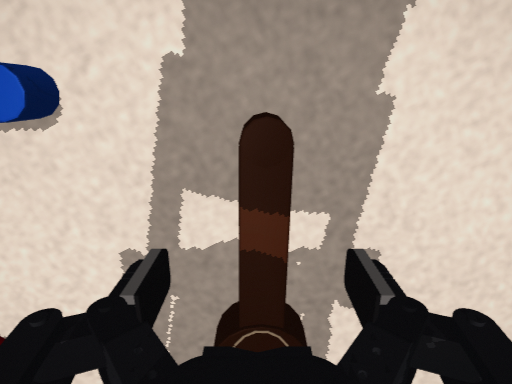

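The open tips stand about 28 mm above the table on either side of the handle (side crop at (300,300), wrist at (160,250) and (357,250)). I'll go down another 9 mm and close.

Call:
step_arm(increments=[[[0.1, 0.2, -0.5], [0, 0, 0], 1], [[0.1, 0.2, -0.9], [0, 0, 0], 1], [[0.1, 0.2, -0.9], [0, 0, 0], 0.6], [[0.1, 0.2, -0.9], [0, 0, 0], 0.4], [[0.1, 0.2, -0.9], [0, 0, 0], 0.2], [[0.1, 0.2, -0.9], [0, 0, 0], 0], [[0.1, 0.2, -0.9], [0, 0, 0], 0], [[0.1, 0.2, -0.9], [0, 0, 0], 0], [[0.1, 0.2, -0.9], [0, 0, 0], 0], [[0.1, 0.2, -0.9], [0, 0, 0], 0]])

```text
time_s: 6.12
ee_pos: [0.499, -0.2849, -0.0131]
ee_rot: [0.69, 0.155, 0.689, -0.156]
contact_force: [0.3, -0.8, 1.9]
gripper_width: 0.262
```

Call:
step_arm(increments=[[[0, 0, 0], [0, 0, 0], 0], [[0, 0, 0], [0, 0, 0], 0], [[0, 0, 0], [0, 0, 0], 0], [[0, 0, 0], [0, 0, 0], 0]])

```text
time_s: 6.45
ee_pos: [0.4989, -0.2849, -0.0131]
ee_rot: [0.69, 0.155, 0.689, -0.156]
contact_force: [0.2, -0.5, 5.1]
gripper_width: 0.267
```

```bash
python3 - <<'E'
from h import *
s=arm.get_state();print(s['ee_pos'],s['contact_force'],s['gripper_width'])
f=fix(grab('wrist','w5.png'));P=cloud(f)
for v in range(226,262,3): print(v,[(P[v,u]*1000).round(1).tolist() for u in (235,280)])
E
```

```text
[ 0.49894561 -0.28488934 -0.01307373] [ 0.18618584 -0.52697044  5.06122132] 0.26652415500332943
226 [[474.7, -283.9, 22.8], [483.0, -265.8, 23.4]]
229 [[476.1, -284.6, 22.7], [484.3, -266.4, 23.5]]
232 [[477.6, -285.4, 22.4], [486.5, -267.2, 21.7]]
235 [[478.8, -286.0, 22.7], [487.4, -267.7, 22.7]]
238 [[480.3, -286.8, 22.3], [489.2, -268.4, 21.8]]
241 [[481.1, -287.1, 23.5], [490.5, -269.0, 22.0]]
244 [[483.0, -288.1, 22.3], [492.1, -269.7, 21.6]]
247 [[484.4, -288.8, 22.3], [492.9, -270.1, 22.8]]
250 [[485.4, -289.3, 23.0], [494.0, -270.7, 23.4]]
253 [[487.2, -290.3, 22.1], [495.7, -271.4, 22.9]]
256 [[487.9, -290.5, 23.5], [497.3, -272.1, 22.5]]
259 [[489.8, -291.5, 22.6], [498.5, -272.6, 23.0]]
```

View pics/w5.png

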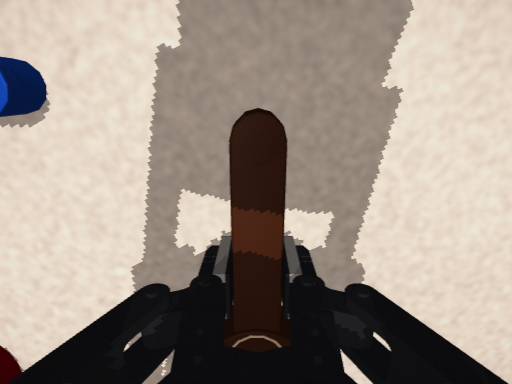

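The handle is gripped: the jaws stopped at 0.267, about 23 mm, with the handle centred at column 258. I'll lift.

Call:
step_arm(increments=[[[0, 0, 1], [0, 0, 0], 0], [[0, 0, 3], [0, 0, 0], 0], [[0, 0, 5], [0, 0, 0], 0], [[0, 0, 7], [0, 0, 0], 0], [[0, 0, 8], [0, 0, 0], 0], [[0, 0, 8], [0, 0, 0], 0], [[0, 0, 8], [0, 0, 0], 0]])

```text
time_s: 7.08
ee_pos: [0.4985, -0.2844, 0.0662]
ee_rot: [0.69, 0.156, 0.69, -0.155]
contact_force: [-0.3, 0.7, -1.2]
gripper_width: 0.267
```

```bash
python3 - <<'E'
from h import *
s=arm.get_state();q=s['ee_rot'];M=R.from_quat(q[[1,2,3,0]]).as_matrix();print(s['ee_pos'],s['contact_force'],s['gripper_width'],'jaw',np.degrees(np.arctan2(M[1,1],M[0,1])),M[:,0])
f=grab('side','s6.png')
b=f['image'][150:300,230:390,::-1];cv2.imwrite('pics/s6c.png',cv2.resize(b,None,fx=4,fy=4,interpolation=cv2.INTER_CUBIC))
E
```

```text
[ 0.49845037 -0.28442628  0.06622729] [-0.2652824   0.73514734 -1.19995867] 0.2672934199631454 jaw 64.59343574403557 [ 1.97100356e-05  1.61810761e-04 -9.99999987e-01]
```

View pics/s6c.png

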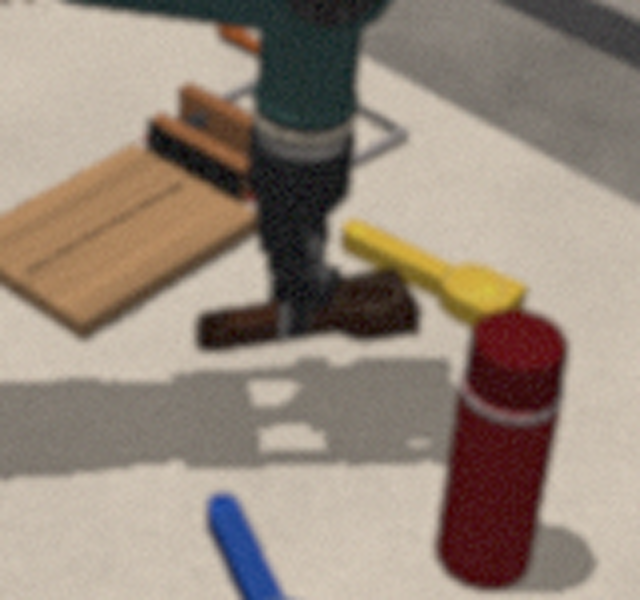

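The blank is lifted and level (side crop, 200–415 at about row 315). I'll carry it over the board and turn it.

Call:
step_arm(increments=[[[0.5, 4, 0], [0, 0, 5], 0], [[1, 8, 0], [0, 0, 10], 0], [[1.5, 12, 0], [0, 0, 15], 0], [[1.9, 16, 0], [0, 0, 20], 0], [[1.9, 20, 0], [0, 0, 25], 0], [[1.9, 23, 0], [0, 0, 30.3], 0], [[1.9, 24.9, 0], [0, 0, 30.3], 0], [[1.9, 24.9, 0], [0, 0, 30.3], 0], [[1.9, 24.9, 0], [0, 0, 30.3], 0], [[1.9, 24.9, 0], [0, 0, 30.3], 0]])

```text
time_s: 7.97
ee_pos: [0.5168, -0.0361, 0.0651]
ee_rot: [0.706, -0.03, 0.707, 0.03]
contact_force: [0.5, 0.1, 0.0]
gripper_width: 0.264
```

```bash
cat > look.py <<'E'
from h import *
import sys
t=sys.argv[1]
s=arm.get_state();q=s['ee_rot'];M=R.from_quat(q[[1,2,3,0]]).as_matrix();print(s['time_s'],s['ee_pos'],s['contact_force'],s['torque'],s['gripper_width'],'jaw',np.degrees(np.arctan2(M[1,1],M[0,1])))
for n,c in [('wrist',None),('scene',(170,120,330,240)),('side',(200,140,330,240))]:
    f=fix(grab(n));np.savez(f'/tmp/{n}{t}.npz',**{k:np.array(v) for k,v in f.items()})
    b=f['image'][...,::-1]
    if c: b=cv2.resize(b[c[1]:c[3],c[0]:c[2]],None,fx=4.5,fy=4.5,interpolation=cv2.INTER_CUBIC)
    cv2.imwrite(f'pics/{n}{t}.png',b)
E
python3 look.py 7
```

```text
7.9667 [ 0.51682413 -0.03611857  0.06510282] [5.46257151e-01 8.11898662e-02 1.13015638e-04] [-0.03352779 -0.04457585 -0.00319049] 0.26425839691051106 jaw 94.87580378837231
```

View pics/wrist7.png

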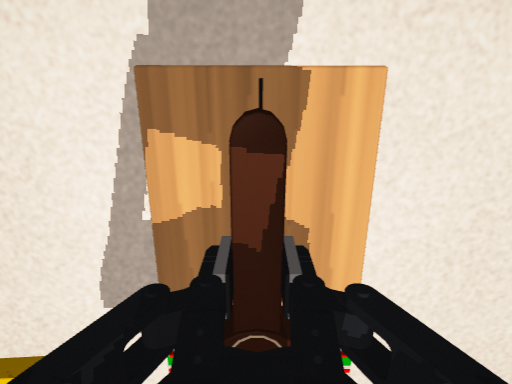

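View pics/scene7.png

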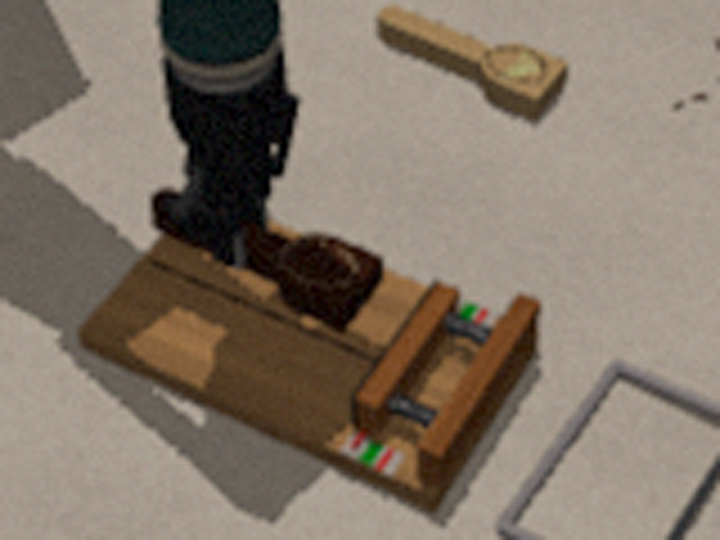

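View pics/side7.png

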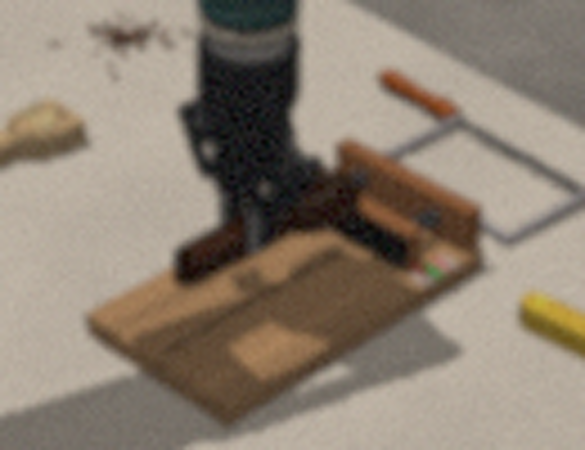

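The wrist view shows the handle at column 258, with the board's centre line at 261 and its edges symmetric at 135 and 387. I'll compute the remaining offset and yaw.

```bash
cat > meas.py <<'E'
from h import *
import sys
t=sys.argv[1]
f=fix(np.load(f'/tmp/wrist{t}.npz'));P=cloud(f);im=f['image'].astype(int)
s=arm.get_state()
m=(P[...,2]>.014)&(P[...,2]<.028)&(P[...,0]<.66)&(abs(P[...,1]+.035)<.13)&(im.max(2)>60)
m[250:]=False
print('board z',np.median(P[m][:,2]))
def edge(cols,rows,left):
    pts=[]
    for v in range(*rows):
        us=np.nonzero(m[v])[0]
        if len(us)>20: pts.append(ray(f,(us.min()-.5 if left else us.max()+.5),v,.0205)[:2]*1000)
    pts=np.array(pts,np.float32);vx,vy,x,y=cv2.fitLine(pts,cv2.DIST_HUBER,0,1,.01).ravel()
    if vx<0: vx,vy=-vx,-vy
    return np.degrees(np.arctan2(vy,vx)),x,y,y+(520-x)*vy/vx
L=edge(0,(75,225),True);Rr=edge(0,(75,225),False);print('edges',L,Rr,'mid y at x=520:',(L[3]+Rr[3])/2,'yaw',(L[0]+Rr[0])/2)
rows=[np.nonzero(m[:,u])[0].min()-.5 for u in range(150,375)]
pts=np.array([ray(f,u,v,.0205)[:2]*1000 for u,v in zip(range(150,375),rows)],np.float32)
vx,vy,x,y=cv2.fitLine(pts,cv2.DIST_HUBER,0,1,.01).ravel();print('rear edge',np.degrees(np.arctan2(vy,vx)),x,y)
# handle
zt=P[140:235,250:266,2];h=np.median(zt);print('handle top',h)
c=[]
for v in range(150,232):
    r=(abs(P[v,:,2]-h)<.01);us=np.nonzero(r[200:320])[0]+200
    if len(us)>20: c.append(ray(f,(us.min()+us.max())/2,v,h)[:2]*1000)
c=np.array(c,np.float32);vx,vy,x,y=cv2.fitLine(c,cv2.DIST_HUBER,0,1,.01).ravel()
if vx<0: vx,vy=-vx,-vy
print('handle yaw',np.degrees(np.arctan2(vy,vx)),'y at 520',y+(520-x)*vy/vx, s['ee_pos'])
E
python3 meas.py 7
```

```text
board z 0.020612973211725255
edges (np.float32(4.8304877), np.float32(483.4874), np.float32(-117.15924), np.float32(-114.07362)) (np.float32(4.78336), np.float32(469.76602), np.float32(40.785122), np.float32(44.988693)) mid y at x=520: -34.542465 yaw 4.806924
rear edge -85.39399 422.9355 -46.28816
handle top 0.1009726578699656
handle yaw 4.9558187 y at 520 -36.052795 [ 0.51736629 -0.03677561  0.06586043]
```

Call:
step_arm(increments=[[[0, 0.15, -2], [0, 0, 0], 0], [[0, 0.15, -4], [0, 0, 0], 0], [[0, 0.15, -5], [0, 0, 0], 0], [[0, 0.15, -5.3], [0, 0, 0], 0], [[0, 0.15, -5.4], [0, 0, 0], 0], [[0, 0.15, -5.4], [0, 0, 0], 0], [[0, 0.15, -5.4], [0, 0, 0], 0]])

```text
time_s: 8.7
ee_pos: [0.5186, -0.0344, 0.0135]
ee_rot: [0.707, -0.03, 0.706, 0.03]
contact_force: [0.6, -0.1, 0.5]
gripper_width: 0.264
```

Call:
step_arm(increments=[[[0, 0, -0.1], [0, 0, 0], 0], [[0, 0, -0.1], [0, 0, 0], 0], [[0, 0, -0.1], [0, 0, 0], 0]])

```text
time_s: 8.95
ee_pos: [0.518, -0.0341, 0.012]
ee_rot: [0.707, -0.03, 0.706, 0.03]
contact_force: [-0.8, 1.0, -0.3]
gripper_width: 0.264
```

Call:
step_arm(increments=[[[0, 0, -0.1], [0, 0, 0], 0], [[0, 0, -0.1], [0, 0, 0], 0], [[0, 0, -0.1], [0, 0, 0], 0]])

```text
time_s: 9.2
ee_pos: [0.5175, -0.034, 0.0103]
ee_rot: [0.706, -0.03, 0.706, 0.03]
contact_force: [0.2, -0.8, -0.4]
gripper_width: 0.271
```

Call:
step_arm(increments=[[[0, 0, -0.1], [0, 0, 0], 0], [[0, 0, -0.1], [0, 0, 0], 0], [[0, 0, -0.1], [0, 0, 0], 0]])

```text
time_s: 9.45
ee_pos: [0.5175, -0.034, 0.0092]
ee_rot: [0.706, -0.03, 0.707, 0.03]
contact_force: [-0.6, -0.0, -0.5]
gripper_width: 0.264
```

```bash
python3 look.py 8; python3 meas.py 8
```

```text
9.45 [ 0.51746763 -0.0340233   0.00923156] [-0.60833709 -0.04402433 -0.4779192 ] [ 0.00457145 -0.00166271  0.02158381] 0.26441448184231353 jaw 94.89609551439162
board z 0.020617357217294005
edges (np.float32(4.849082), np.float32(473.5728), np.float32(-117.72079), np.float32(-113.782135)) (np.float32(4.7867), np.float32(459.83502), np.float32(39.969833), np.float32(45.007965)) mid y at x=520: -34.387085 yaw 4.817891
rear edge -85.03769 423.37576 -50.354958
handle top 0.045023120193153535
handle yaw 4.831054 y at 520 -34.134842 [ 0.51759497 -0.03403934  0.00936891]
```

View pics/scene8.png

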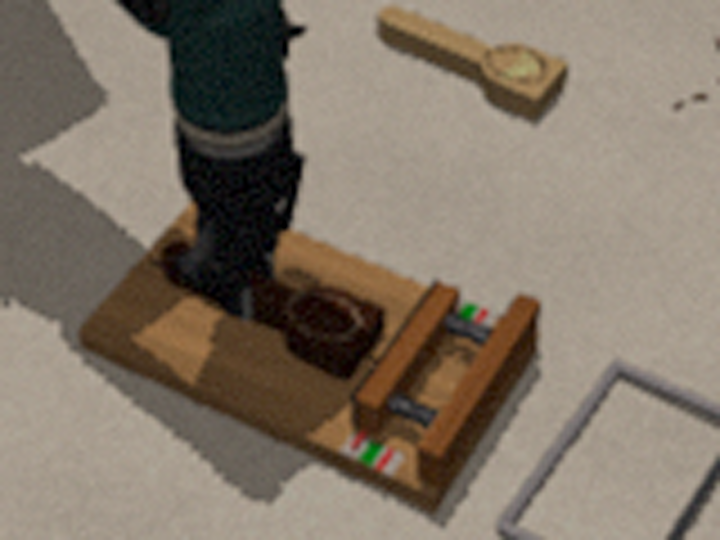

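View pics/wrist8.png

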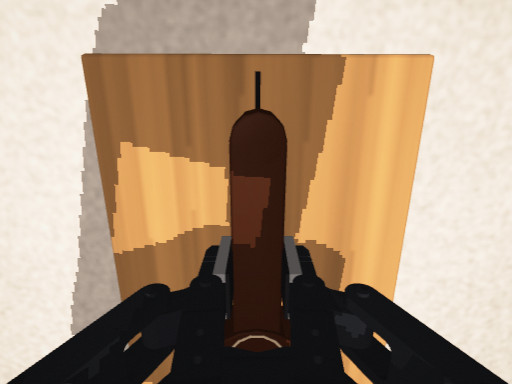

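The blank lies aligned on the board: handle and line both at column 258, yaw difference about 0.01°, handle top 24.4 mm above the board. I'll lower it slightly and advance to the fence.

Call:
step_arm(increments=[[[0, 0, -0.1], [0, 0, 0], 0], [[0.5, 0.04, -0.1], [0, 0, 0], 0], [[1.0, 0.08, -0.1], [0, 0, 0], 0], [[1.5, 0.13, -0.1], [0, 0, 0], 0], [[1.6, 0.13, -0.1], [0, 0, 0], 0], [[1.6, 0.13, -0.1], [0, 0, 0], 0], [[1.6, 0.13, -0.1], [0, 0, 0], 0]])

```text
time_s: 10.18
ee_pos: [0.5344, -0.0328, 0.0089]
ee_rot: [0.707, -0.03, 0.706, 0.03]
contact_force: [-1.1, 0.7, 4.0]
gripper_width: 0.258
```

Call:
step_arm(increments=[[[0.2, 0.02, 0], [0, 0, 0], 0], [[0.4, 0.03, 0], [0, 0, 0], 0], [[0.4, 0.03, 0], [0, 0, 0], 0], [[0.4, 0.03, 0], [0, 0, 0], 0]])

```text
time_s: 10.52
ee_pos: [0.5373, -0.0326, 0.0089]
ee_rot: [0.706, -0.03, 0.707, 0.03]
contact_force: [-4.5, -1.2, 7.2]
gripper_width: 0.267
```

Call:
step_arm(increments=[[[0.2, 0.02, 0], [0, 0, 0], 0], [[0.3, 0.03, 0], [0, 0, 0], 0], [[0.3, 0.03, 0], [0, 0, 0], 0], [[0.3, 0.03, 0], [0, 0, 0], 0]])

```text
time_s: 10.85
ee_pos: [0.539, -0.0324, 0.0089]
ee_rot: [0.705, -0.03, 0.708, 0.03]
contact_force: [-7.2, -0.5, 9.7]
gripper_width: 0.264
```

```bash
python3 look.py 9; python3 meas.py 9
```

```text
10.85 [ 0.53900196 -0.03242989  0.00890928] [-7.16451991 -0.46553446  9.66289789] [-0.06609974  1.11131381  0.03378976] 0.26382540746462624 jaw 94.9006402366747
board z 0.020635919547375814
edges (np.float32(4.871916), np.float32(495.08624), np.float32(-115.93003), np.float32(-113.80647)) (np.float32(4.7803516), np.float32(481.32367), np.float32(41.770596), np.float32(45.004982)) mid y at x=520: -34.400745 yaw 4.8261337
rear edge -85.04478 422.5853 -34.67474
handle top 0.04463318703674503
handle yaw 4.9783955 y at 520 -34.299953 [ 0.53897509 -0.03242156  0.00889802]
```

View pics/scene9.png

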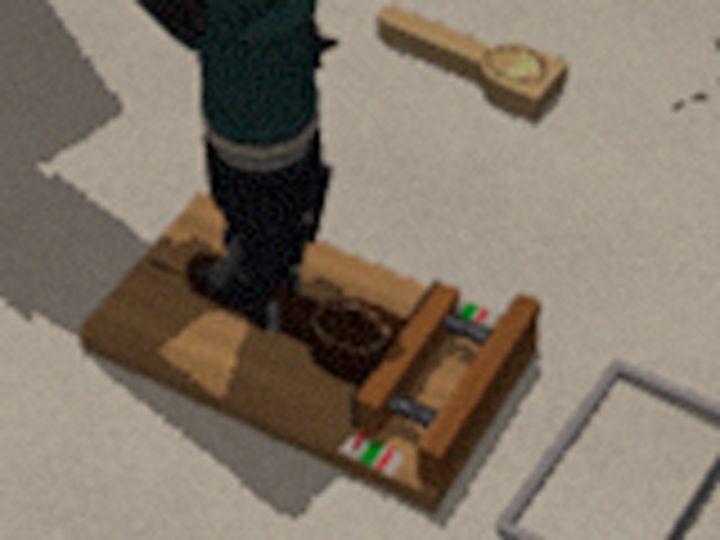

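```bash
cat > trav.py <<'E'
from h import *
import sys
a=np.deg2rad(4.82);o=np.array([.5525,-.0317])
def B(P): 
    d=P[...,:2]-o; return d[...,0]*np.cos(a)+d[...,1]*np.sin(a),-d[...,0]*np.sin(a)+d[...,1]*np.cos(a)
for t in sys.argv[1:]:
    f=fix(np.load(f'/tmp/scene{t}.npz'));P=cloud(f);im=f['image'].astype(int)
    X,Y=B(P)
    m=(P[...,2]>.052)&(P[...,2]<.07)&(X>.06)&(X<.125)&(abs(Y)<.057)
    # pointer: red pixels near scale at y=-70
    K=f['intrinsics']
    m2=(abs(Y+.068)<.012)&(X>.08)&(X<.13)&(P[...,2]<.05)
    red=m2&(im[...,0]>im[...,1]*1.7)&(im[...,0]>80)&(im[...,2]<im[...,0]*.6)
    gr=m2&(im[...,1]>im[...,0]*1.2)
    def xs(mk):
        vs,us=np.nonzero(mk);return np.sort([B(ray(f,u,v,.0245)[None])[0][0]*1000 for u,v in zip(us,vs)]).round(0)
    print(t,'fence top X mean',X[m].mean()*1000,np.percentile(X[m],[3,97])*1000,m.sum(),'red',xs(red),'green',xs(gr))
E
python3 trav.py 0 7 8 9
python3 - <<'E'
import cv2
for t in '89':
    import numpy as np
    b=np.load(f'/tmp/scene{t}.npz')['image'][205:240,235:290,::-1];cv2.imwrite(f'pics/z{t}.png',cv2.resize(b,None,fx=10,fy=10,interpolation=cv2.INTER_NEAREST))
E
```

```text
0 fence top X mean 94.93181577416273 [ 82.43681216 116.91208809] 246 red [ 89.  90.  91.  92.  93.  93. 113. 114. 114. 115. 115. 115. 116. 116.
 117.] green [100. 100. 101. 101. 102. 102. 103. 103. 104. 105. 105. 106. 107. 107.
 108. 108. 108. 109. 109.]
7 fence top X mean 94.74803088082085 [ 82.12363029 116.7245714 ] 237 red [ 89.  90.  91.  92.  93.  93. 113. 114. 114. 115. 115. 115. 116. 116.] green [100. 100. 101. 101. 102. 102. 103. 103. 104. 105. 105. 106. 107. 107.
 108. 108. 108. 109. 109.]
8 fence top X mean 94.48984805519156 [ 82.29630998 114.87039579] 241 red [ 89.  90.  91.  92.  93.  93.  94. 113. 114. 114. 115. 115. 115. 116.
 116. 117.] green [100. 100. 101. 101. 102. 102. 103. 103. 104. 105. 105. 106. 107. 107.
 108. 108. 108. 109. 109.]
9 fence top X mean 94.5614358654776 [ 81.85456666 116.71656788] 248 red [ 89.  91.  92.  93.  93. 113. 114. 114. 115. 115. 115. 116. 116. 117.] green [100. 100. 101. 101. 102. 102. 103. 103. 104. 105. 105. 106. 107. 107.
 108. 108. 108. 109. 109.]
```

View pics/z9.png

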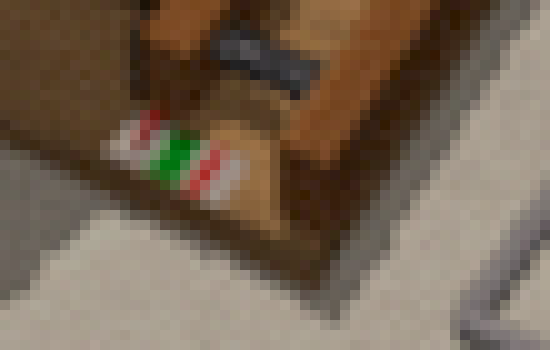

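The pointer at about (145,125) in the enlarged crop hasn't moved, so most of that force is drag on the board. I'll ease the downward load.

Call:
step_arm(increments=[[[0, 0, 0.1], [0, 0, 0], 0], [[0, 0, 0.1], [0, 0, 0], 0], [[0, 0, 0.1], [0, 0, 0], 0], [[0, 0, 0.1], [0, 0, 0], 0]])

```text
time_s: 11.33
ee_pos: [0.5395, -0.0323, 0.0089]
ee_rot: [0.706, -0.03, 0.707, 0.03]
contact_force: [-5.6, -1.1, 4.2]
gripper_width: 0.27
```

Call:
step_arm(increments=[[[0.2, 0.02, 0], [0, 0, 0], 0], [[0.2, 0.02, 0], [0, 0, 0], 0], [[0.2, 0.02, 0], [0, 0, 0], 0], [[0.2, 0.02, 0], [0, 0, 0], 0]])

```text
time_s: 11.67
ee_pos: [0.5411, -0.0322, 0.0089]
ee_rot: [0.705, -0.03, 0.708, 0.03]
contact_force: [-6.7, -0.5, 5.7]
gripper_width: 0.263
```

Call:
step_arm(increments=[[[0.2, 0.02, 0], [0, 0, 0], 0], [[0.2, 0.02, 0], [0, 0, 0], 0], [[0.2, 0.02, 0], [0, 0, 0], 0], [[0.2, 0.02, 0], [0, 0, 0], 0]])

```text
time_s: 12.0
ee_pos: [0.5424, -0.0321, 0.0089]
ee_rot: [0.705, -0.03, 0.708, 0.03]
contact_force: [-7.7, -1.7, 6.1]
gripper_width: 0.264
```

```bash
python3 look.py 10; python3 trav.py 9 10
```

```text
12.0 [ 0.5424088  -0.03212138  0.00887673] [-7.71457852 -1.73747753  6.0977793 ] [-0.25833041  1.15250453 -0.04259388] 0.26355746167068833 jaw 94.89466735387029
9 fence top X mean 94.5614358654776 [ 81.85456666 116.71656788] 248 red [ 89.  91.  92.  93.  93. 113. 114. 114. 115. 115. 115. 116. 116. 117.] green [100. 100. 101. 101. 102. 102. 103. 103. 104. 105. 105. 106. 107. 107.
 108. 108. 108. 109. 109.]
10 fence top X mean 96.91665758146051 [ 75.78864168 118.5476091 ] 254 red [ 94.  94.  95.  96.  97. 113. 113. 114. 114. 115. 115. 115. 116. 116.
 117.] green [ 99. 100. 100. 101. 101. 102. 102. 103. 103. 104. 105. 105. 106. 107.
 107. 108. 108. 108. 109. 109.]
```

View pics/scene10.png

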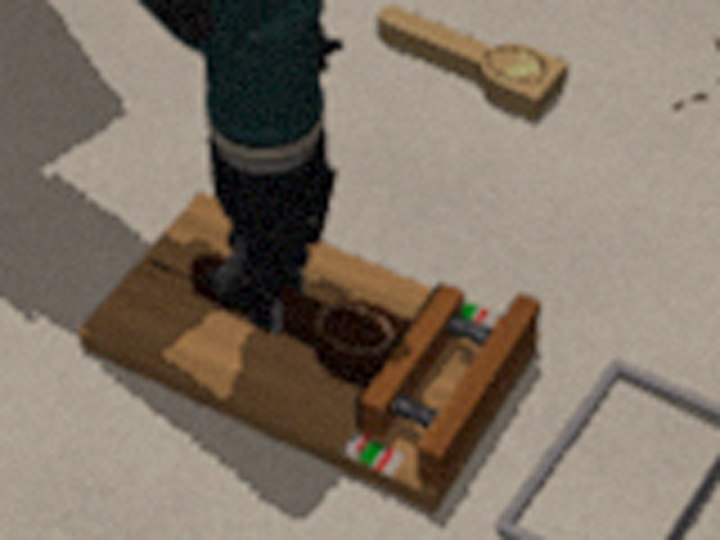

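The fence has moved about 3–4 mm: the pointer went from 91.5 to 95.5 mm in the board frame. I'll keep pushing gently.

Call:
step_arm(increments=[[[0.2, 0.02, 0.05], [0, 0, 0], 0], [[0.4, 0.03, 0.05], [0, 0, 0], 0], [[0.6, 0.05, 0.05], [0, 0, 0], 0], [[0.6, 0.05, 0.05], [0, 0, 0], 0], [[0.6, 0.05, 0.05], [0, 0, 0], 0], [[0.6, 0.05, 0.05], [0, 0, 0], 0]])

```text
time_s: 12.65
ee_pos: [0.5468, -0.0318, 0.0089]
ee_rot: [0.703, -0.03, 0.71, 0.03]
contact_force: [-12.8, -2.3, 6.7]
gripper_width: 0.268
```

```bash
python3 look.py 11; python3 trav.py 10 11; python3 meas.py 11
```

```text
12.65 [ 0.5467721  -0.03179055  0.00888192] [-12.83176047  -2.33526649   6.74784273] [-0.35795319  1.57029303  0.01904936] 0.26808420642475256 jaw 94.90761212192075
10 fence top X mean 96.91665758146051 [ 75.78864168 118.5476091 ] 254 red [ 94.  94.  95.  96.  97. 113. 113. 114. 114. 115. 115. 115. 116. 116.
 117.] green [ 99. 100. 100. 101. 101. 102. 102. 103. 103. 104. 105. 105. 106. 107.
 107. 108. 108. 108. 109. 109.]
11 fence top X mean 100.5740365596968 [ 76.35677664 114.9058297 ] 257 red [ 98.  99.  99. 100. 100. 101. 113. 114. 114. 115. 115. 115. 116. 116.
 117.] green [101. 102. 103. 104. 105. 105. 106. 107. 107. 108. 108. 108. 109. 109.]
board z 0.020641415292517257
edges (np.float32(4.8313427), np.float32(503.0018), np.float32(-115.2766), np.float32(-113.83986)) (np.float32(4.849913), np.float32(489.22913), np.float32(42.432034), np.float32(45.042934)) mid y at x=520: -34.39846 yaw 4.8406277Traceback (most recent call last):
  File "meas.py", line 18, in <module>
    rows=[np.nonzero(m[:,u])[0].min()-.5 for u in range(150,375)]
          ~~~~~~~~~~~~~~~~~~~~~~~~~^^
    return umr_minimum(a, axis, None, out, keepdims, initial, where)
ValueError: zero-size array to reduction operation minimum which has no identity
```

The pointer is now at about 99.5 mm, a travel of roughly 8 mm. Only a little more is needed.

Call:
step_arm(increments=[[[0.2, 0.02, 0], [0, 0, 0], 0], [[0.35, 0.03, 0], [0, 0, 0], 0], [[0.35, 0.03, 0], [0, 0, 0], 0], [[0.35, 0.03, 0], [0, 0, 0], 0], [[0.35, 0.03, 0], [0, 0, 0], 0], [[0.35, 0.03, 0], [0, 0, 0], 0]])

```text
time_s: 13.3
ee_pos: [0.5491, -0.0316, 0.0089]
ee_rot: [0.702, -0.03, 0.711, 0.03]
contact_force: [-15.6, -2.6, 9.4]
gripper_width: 0.265
```

```bash
sed -i 's/^rows=.*/rows=[]/; s/^pts=np.array(\[ray.*/pass/; s/^vx,vy,x,y=cv2.fitLine(pts.*rear.*/pass/' meas.py; python3 look.py 12; python3 trav.py 11 12; python3 meas.py 12
python3 - <<'E'
from h import *
f=fix(np.load('/tmp/wrist12.npz'));P=cloud(f)
for v in range(120,260,20): print(v,(P[v,250:266].mean(0)*1000).round(1))
f=fix(np.load('/tmp/scene12.npz'));P=cloud(f);im=f['image'].astype(int)
b=f['image'][180:240,230:295,::-1];cv2.imwrite('pics/z12.png',cv2.resize(b,None,fx=9,fy=9,interpolation=cv2.INTER_CUBIC))
E
```

```text
13.3 [ 0.54908788 -0.03162132  0.00893245] [-15.6261616   -2.63434585   9.3743124 ] [-0.37948719  2.08107373  0.07818928] 0.26525107507744294 jaw 94.90929436001646
11 fence top X mean 100.5740365596968 [ 76.35677664 114.9058297 ] 257 red [ 98.  99.  99. 100. 100. 101. 113. 114. 114. 115. 115. 115. 116. 116.
 117.] green [101. 102. 103. 104. 105. 105. 106. 107. 107. 108. 108. 108. 109. 109.]
12 fence top X mean 101.91246198113014 [ 74.19461835 115.83759244] 254 red [100. 101. 102. 103. 104. 113. 114. 114. 115. 115. 115. 116. 116. 117.
 117.] green [ 99. 101. 102. 103. 105. 106. 107. 107. 108. 108. 108. 109. 109.]
board z 0.020640513645982433
edges (np.float32(4.8611646), np.float32(505.3268), np.float32(-115.08163), np.float32(-113.83371)) (np.float32(4.7940693), np.float32(491.5463), np.float32(42.618614), np.float32(45.004974)) mid y at x=520: -34.414368 yaw 4.8276167
handle top 0.04461383640092544
handle yaw 4.8405027 y at 520 -34.44195 [ 0.54907277 -0.03160658  0.00891154]
120 [481.4 -37.6  44.6]
140 [489.4 -36.9  44.7]
160 [497.7 -36.1  44.5]
180 [504.1 -35.6  52.3]
200 [515.3 -34.6  44.5]
220 [524.6 -33.8  44.7]
240 [534.5 -32.9  44.3]
```

View pics/z12.png

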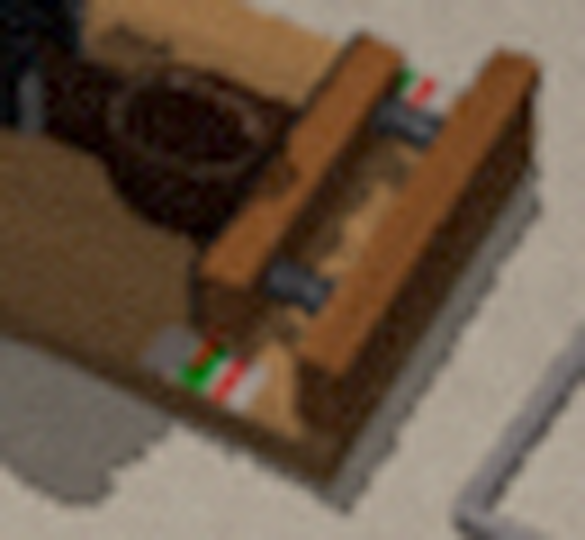

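View pics/wrist12.png

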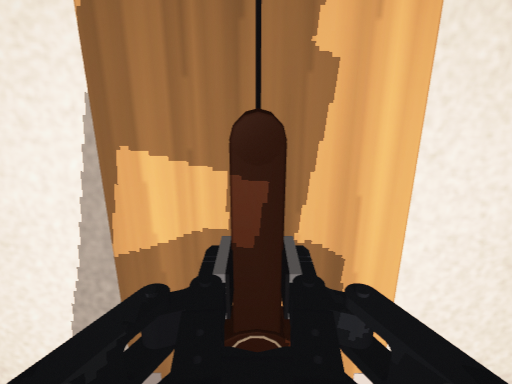

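View pics/side12.png

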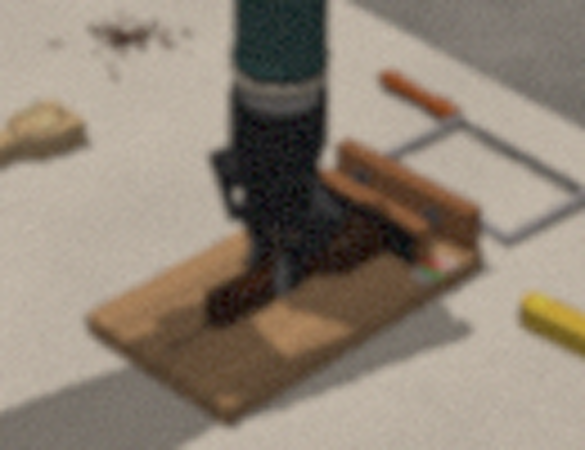

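The blank sits square on the line, with the handle top a constant 44.5 mm all along, so it is flat. The pointer stands in the green at about 102 mm, a travel of about 10.5 mm, so the spring should be at about 9.5 N. The wrist reads 15.6 N, with 9.4 N upward, so drag on the board is the likely excess. I'll ease the downward load and see whether the readings agree.

Call:
step_arm(increments=[[[0, 0, 0.05], [0, 0, 0], 0], [[0, 0, 0.1], [0, 0, 0], 0], [[0, 0, 0.1], [0, 0, 0], 0], [[0, 0, 0.1], [0, 0, 0], 0], [[0, 0, 0.1], [0, 0, 0], 0], [[0, 0, 0.1], [0, 0, 0], 0]])

```text
time_s: 13.95
ee_pos: [0.5496, -0.0315, 0.009]
ee_rot: [0.703, -0.03, 0.71, 0.03]
contact_force: [-11.0, -3.0, 4.9]
gripper_width: 0.264
```

```bash
python3 look.py 13; python3 trav.py 12 13; python3 meas.py 13
```

```text
13.95 [ 0.54957338 -0.03153615  0.00900557] [-11.00362602  -3.02247821   4.86457159] [-0.42122295  1.5969439   0.06007714] 0.2637127485449557 jaw 94.90028965510972
12 fence top X mean 101.91246198113014 [ 74.19461835 115.83759244] 254 red [100. 101. 102. 103. 104. 113. 114. 114. 115. 115. 115. 116. 116. 117.
 117.] green [ 99. 101. 102. 103. 105. 106. 107. 107. 108. 108. 108. 109. 109.]
13 fence top X mean 102.04232239446362 [ 73.6811098  113.98702238] 256 red [102. 113. 114. 114. 115. 115. 115. 116. 116. 117. 117.] green [ 99. 101. 102. 103. 105. 105. 106. 107. 107. 108. 108. 108. 109. 109.]
board z 0.020638363789404923
edges (np.float32(4.8350434), np.float32(505.78497), np.float32(-115.04592), np.float32(-113.8435)) (np.float32(4.8167567), np.float32(492.0296), np.float32(42.66034), np.float32(45.01732)) mid y at x=520: -34.41309 yaw 4.8259
handle top 0.04470297777054501
handle yaw 4.9779854 y at 520 -34.34976 [ 0.54953073 -0.03150694  0.00898988]
```

With the downward load eased, the wrist force drops to 11 N at about 10.5–11 mm travel, which fits the spring. Now I'll hold there.

Call:
step_arm(increments=[[[0, 0, 0], [0, 0, 0], 0], [[0, 0, 0], [0, 0, 0], 0], [[0, 0, 0], [0, 0, 0], 0], [[0, 0, 0], [0, 0, 0], 0], [[0, 0, 0], [0, 0, 0], 0], [[0, 0, 0], [0, 0, 0], 0], [[0, 0, 0], [0, 0, 0], 0], [[0, 0, 0], [0, 0, 0], 0], [[0, 0, 0], [0, 0, 0], 0], [[0, 0, 0], [0, 0, 0], 0]])

```text
time_s: 14.93
ee_pos: [0.5495, -0.0315, 0.009]
ee_rot: [0.703, -0.03, 0.71, 0.03]
contact_force: [-11.8, -2.6, 5.2]
gripper_width: 0.261
```

Call:
step_arm(increments=[[[0, 0, 0], [0, 0, 0], 0], [[0, 0, 0], [0, 0, 0], 0], [[0, 0, 0], [0, 0, 0], 0], [[0, 0, 0], [0, 0, 0], 0], [[0, 0, 0], [0, 0, 0], 0], [[0, 0, 0], [0, 0, 0], 0], [[0, 0, 0], [0, 0, 0], 0], [[0, 0, 0], [0, 0, 0], 0], [[0, 0, 0], [0, 0, 0], 0], [[0, 0, 0], [0, 0, 0], 0]])

```text
time_s: 15.77
ee_pos: [0.5495, -0.0315, 0.009]
ee_rot: [0.703, -0.03, 0.71, 0.03]
contact_force: [-12.5, -2.3, 5.1]
gripper_width: 0.269
```

Call:
step_arm(increments=[[[0, 0, 0], [0, 0, 0], 0], [[0, 0, 0], [0, 0, 0], 0], [[0, 0, 0], [0, 0, 0], 0], [[0, 0, 0], [0, 0, 0], 0], [[0, 0, 0], [0, 0, 0], 0], [[0, 0, 0], [0, 0, 0], 0], [[0, 0, 0], [0, 0, 0], 0], [[0, 0, 0], [0, 0, 0], 0], [[0, 0, 0], [0, 0, 0], 0], [[0, 0, 0], [0, 0, 0], 0]])

```text
time_s: 16.6
ee_pos: [0.5495, -0.0315, 0.009]
ee_rot: [0.703, -0.03, 0.71, 0.03]
contact_force: [-12.6, -3.2, 3.9]
gripper_width: 0.263
```

```bash
python3 look.py 14; python3 trav.py 13 14; python3 meas.py 14
```

```text
16.6 [ 0.54953036 -0.03151843  0.00899149] [-12.62704115  -3.15700593   3.85530704] [-0.39230814  1.67153247  0.04245877] 0.263154893020465 jaw 94.90329618057109
13 fence top X mean 102.04232239446362 [ 73.6811098  113.98702238] 256 red [102. 113. 114. 114. 115. 115. 115. 116. 116. 117. 117.] green [ 99. 101. 102. 103. 105. 105. 106. 107. 107. 108. 108. 108. 109. 109.]
14 fence top X mean 102.21902554678134 [ 71.31616857 115.48869609] 255 red [102. 113. 114. 114. 115. 115. 115. 116. 116. 117. 117.] green [ 99. 101. 102. 103. 105. 105. 106. 107. 107. 108. 108. 108. 109. 109.]
board z 0.02064322836840611
edges (np.float32(4.8444643), np.float32(505.78482), np.float32(-115.04285), np.float32(-113.83805)) (np.float32(4.803824), np.float32(492.02954), np.float32(42.660233), np.float32(45.010857)) mid y at x=520: -34.413597 yaw 4.8241444
handle top 0.04472947891517228
handle yaw 4.9780774 y at 520 -34.349842 [ 0.54952876 -0.03152565  0.0089774 ]
```

View pics/scene14.png

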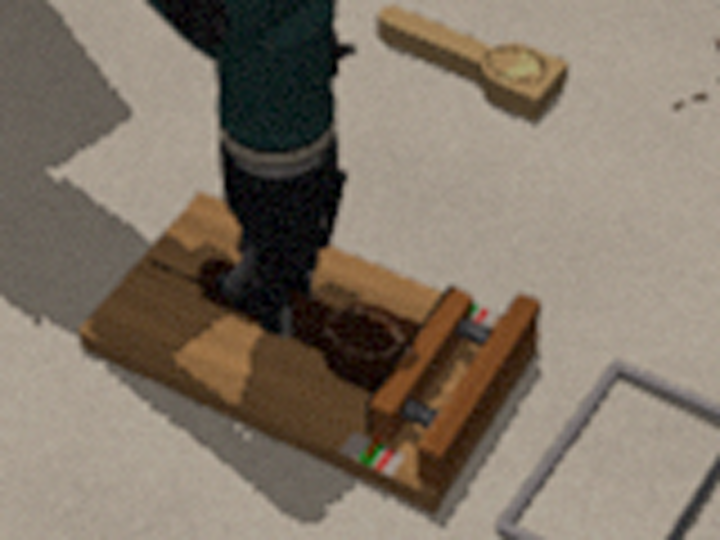

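The pose has been steady for over 2.6 s, with both pointers in the green (lower one at about (373,447), between green and the near white) and the red marks clear. I'm handing in.

```bash
python3 -c "
from rig import arm
print(arm.hand_in()); s=arm.get_state(); print(s['time_s'],s['ee_pos'],s['contact_force'],s['gripper_width'])"
```

```text
the job is handed in; nothing more can be done
None
the job is handed in; nothing more can be done
```

I gripped the walnut blank by its handle, laid it on the centre line with the broad end towards the fence, and pushed until the pointers were in the green. I held it there for about 2.65 s and handed in at about 16.6 s of robot time, still gripping and pressing.

**Last checks**
- **Line and square:** the handle was within about 0.1 mm of the centre line and 0.15° of the board's axis. Its top was level along its length, 24 mm above the board, so the blank lay flat.
- **Fence:** travel was about 10–11 mm from the pointer in the scene camera. That means a spring push of about 9–10 N. It was steady through the hold and well short of the red mark.
- **Grip and arm:** the jaws held at 0.263 opening and the TCP did not move during the hold.
- **Other objects:** I never moved near the flask, maple blank, sanding block or saw. The maple and saw looked unmoved in the last scene view. I did not re-measure any of them.

**What failed or disagreed**
- **First grasp missed:** the fingers shut above the handle. The cameras showed the fingertips about 30–37 mm higher than the reported TCP and nose length implied. I corrected the height from the cameras and the second grasp held.
- **Force readings:** the wrist read about 12.6 N along the push, 2–3 N more than the spring value. The likely cause is drag on the board, since the reading fell from 15.6 N to about 11 N when I eased the downward load, before drifting up during the hold. Both values are inside the 5.5–14.5 N limit, but I could not measure the contact force between blank and fence directly.

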